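# Press the lime squeezer through its splash guard

## Robot

A 6-joint arm with a two-finger parallel gripper is mounted at the origin on the work surface. World frame = base frame: x ahead of the robot, y to its left, z up, the work surface at z = 0. Lengths are in m, angles in rad, forces in N, time in s.
With the tool pointing down it reaches from about 0.325 to 0.775 m from the base axis. Payload 5.5 kg.
Tool frame: the origin (TCP) lies between the finger pads; the fingertips stand 11 mm ahead of it and the grasp point (between the pads) lies 8 mm behind it; x points along the fingers, y is the direction in which the jaws open and shut, and the axes are right-handed (so a half turn about x gives the same grasp; the last joint's range is limited). The gripper opens to 85 mm and grips with 20 to 120 N. Pads are 22 mm wide; open, the fingers measure 114 mm over their backs; the gripper's body (76 mm by 85 mm) begins 54 mm behind the grasp point. The pads swing forward as they close: fully open they stand 13 mm farther back than shut.
Start: joints at [1.28, 0.091, 1.231, -0, 1.82, -0.057], TCP at [0.139, 0.584, 0.215] pointing down, gripper open.
Joint ranges: [-2.87, 2.87], [-0.86, 2.18], [0.17, 2.46], [-1.51, 4.65], [0.06, 2.69], [-2.65, 2.65]. Speed limits (rad/s): [2.57, 2.57, 3.01, 3.14, 3.14, 3.14].

## Interface

Orientations are given as [roll, pitch, yaw] about the fixed x, y, z axes, in that order (R = Rz(yaw) Ry(pitch) Rx(roll)).
In Python, from plant import r, imaging gives the robot as it stands.
- The arm moves only by the tool jog_arm, never from a script. Its argument "deltas" is a list of rows, each a list of 7 numbers: the turn, a rotation vector about the tool's x, y, z in degrees, then the shift along the tool's x, y, z in mm, then the closure, from 0 (fully open) to 1 (shut). In form: [[ax, ay, az, tx, ty, tz, hand], ...]. A call has 1 to 20 rows; each row shifts and turns the commanded pose from where the row before left it, along the tool's axes as they then stand; what a row does not reach is not made up. A row lasts 1/12 s, in which the tool goes at most 41.7 mm and 7.16 degrees, less where a joint would pass 70% of its speed; a pose out of reach is approached as far as the arm can. A call with a gripper value outside its range is refused whole. The fingers move at their own pace and stop on an object; "force" is the grip in N (left out, the last holds). Time passes only in rows, so rows that do not move let the fingers close. It gives the time, the measured TCP pose, the force and the opening at its end, in the units of the state.
- r.get_state(): the state, without advancing time (a new reading comes with each control period).
- imaging.camera(name): name is "scene" or "top"; returns the picture (384x512x3 uint8, red, green, blue); there is no depth.
- imaging.camera_params(name): a dict with "fx", "fy", "cx", "cy" (pixels), "rvec" (rotation vector, rad) and "tvec" (3), from world to camera coordinates, as OpenCV has them. Camera axes: x right, y down, z forward; pixel columns grow to the right and rows downward; lengths in m; the calibration is good to about 2 mm. A picture is of the moment at which its call begins. camera_params takes no time and is no camera call.
- r.close_job(): hands the job in, once; it reports no verdict.
The state is a dict: "time_s": time; "q": joint angles; "joint_vel": joint speeds; "joint_torque": joint torques, N m; "tool_pos": TCP position; "ee_rot": TCP orientation; "force": force on the tool from outside, world axes, zero at the start; "moment": the same for the moment, N m; "width": opening from 0.0 (shut) to 1.0 (fully open).
Only numpy, scipy, OpenCV 4.12 (cv2) and the standard library are available. Lean on these libraries where they do the work, as an engineer would, in place of code of your own. Each camera call takes 0.05 s, during which the arm holds its last target.

## Task

Push the little soy dish along the counter until it sits centred under the spout of the yellow lime squeezer, without picking it up. Then reach down through the window in the steel splash guard and press the squeezer's lever all the way down to its stop, never touching the guard, and finish there: the program ends while the fingers still hold the lever down. Leave everything else on the counter where it is.

Things in the scene. Friction and masses are not known exactly. Their poses are not given: they have to be found in the camera images.
- squeezer: Yellow plastic lime squeezer fixed to the counter, 167 x 100 mm base, 120 mm high; it does not move. Origin: on the counter, near the middle of its base; z up; its x axis points from the spout (front, -x) to the lever's free end (back, +x). Its hinge lies across it (along y) at x = -50 mm, 105 mm above the counter.
- spout (a point): Lower end of the squeezer's spout, 17 mm across, 46 mm above the counter, 135 mm in front (-x) of the squeezer's origin. The dish passes freely beneath it.
- lever (a joint): The squeezer's hinged press lever: 0 is raised (start), 0.30 rad is fully down on its stop. It is sprung: about 3.5 N at the paddle starts it moving, about 8 to 9 N brings it to the stop, and it rises again when let go.
- paddle (a point): Middle of the top face of the paddle at the lever's free end (paddle 50 mm along the lever, 56 mm wide, 14 mm thick, yellow plastic); it moves with the lever. About 148 mm above the counter when raised (sloping 17 degrees, free end high) and 112 mm above it when fully down (then level). It lies 122 mm from the hinge, so 8 mm farther back when down. Its x axis points along the lever to the free end.
- window (a point): Centre of the square window, 110 x 110 mm, in the steel top of the splash guard, at the top face, 162 mm above the counter; x and y axes along the window's sides, z up. The top is 4 mm thick, 180 (x) x 190 (y) mm, and stands on four corner posts with clear panes at both y sides and at +x; the -x side is open. The paddle is under the window, up to about 20 mm off its centre. Fixed to the counter.
- dish_center (a point): Centre, half-way up, of the loose white ceramic soy dish: round, open, 84 mm across the rim, narrower at the foot, 26 mm high, about 0.12 kg; its z axis is up. It stands left or right of the spout, with the steel tumbler on the other side.
- dish: The same dish; origin at the centre of its underside.
- guard: The splash guard of the window; origin on the counter under the window's centre. Not to be touched.
- tumbler: Loose steel tumbler, 66 mm across, 85 mm high; origin at the centre of its underside. Leave it.
- spoon: Loose wooden spoon, 170 mm long, lying on the counter beside the guard; origin under it, x along it. Leave it.
- board: Bamboo board lying flat, 300 x 180 x 18 mm, to the right; origin at the centre of its underside. Leave it.
- lime0: Half a lime, cut face down on the board, 48 mm across, 25 mm high; origin at its cut face. Leave it.
- lime1: The other half lime on the board, the same size; origin at its cut face. Leave it.
- tiffin: Steel tiffin carrier, three latched tiers, 120 mm across, 200 mm high, to the left; origin at the centre of its underside. Leave it.
- salt: Glass salt jar with a wooden cap, 60 mm across, 100 mm high, to the left; origin at the centre of its underside. Leave it.
Things that resemble listed ones, but are neither listed nor needed, are in the scene too. What is shaped like the dish but blue or turquoise is not meant.

How it is judged:
On the way, in this order (a step that is already met when the one before it is completed fails the run):
1. the dish stands at rest under the spout (horizontal distance between dish_center and spout below 0.02 m and angle between dish's own z axis and vertical below 0.1 rad and linear speed of dish below 0.01 m/s), for 0.2 s.
2. the fingers press the lever down to its stop (value of joint lever above 0.28 rad and contact force between the fingers and squeezer above 2 N), for 0.2 s.
At the end, for the whole second after the job is handed in: The fingers hold the lever down on its stop (joint above 0.28 of 0.30 rad, finger force over 2 N) while the dish stands flat, at rest and untouched on the counter, its centre within 20 mm of the spout's axis (all of step 1 and all of step 2 and height (world z) of dish below 0.005 m and contact force between each of the arm, the fingers and dish below 0.1 N); the arm keeps its last pose, push and grip.
It fails at once if the guard is touched (contact force between any of the arm, the fingers and guard above 0.3 N).
It fails at once if the dish is lifted or tipped (height (world z) of dish above 0.012 m or angle between dish's own z axis and vertical above 0.4 rad).
It fails at once if the lever is pressed while the dish is not under the spout (value of joint lever above 0.1 rad and horizontal distance between dish_center and spout above 0.025 m).
It fails at once if another thing on the counter is moved by more than 25 mm (distance of any of tumbler, spoon, board, lime0, lime1, tiffin, salt from where it was at the start of the episode above 0.025 m).
It also fails if it takes over 51 s, if anything falls off the work surface, if the arm or the gripper's body presses on something with over 40 N, if the wrist force passes 120 N, or if a joint passes its speed limit or range.

## Working session

There is one attempt and no reset: what is moved stays moved. The work goes in short steps, Python scripts to look and compute and a tool call to move; the robot and the scene stay as the last step left them, time stands still between calls to the robot, and variables do not carry over. Pictures are saved under pics/ and viewed, and the job is handed in when it is done.

Besides the shell and the picture viewer there is one more tool, called as name([rows], argument=value, ...), one row to a line, values as JSON. jog_arm: Moves the arm, as the interface text tells. Its arguments: {"type":"object","properties":{"deltas":{"type":"array","items":{"type":"array","items":{"type":"number"}}},"force":{"type":"number"}},"required":["deltas"]}

```bash
mkdir -p pics; python3 - <<'E'
from plant import r, imaging
import cv2
for n in ("scene","top"):
    im=imaging.camera(n); cv2.imwrite(f"pics/{n}0.png",im[:,:,::-1]); print(n,imaging.camera_params(n))
print(r.get_state())
E
```

```text
scene {'fx': 424.1462823679106, 'fy': 424.1462823679106, 'cx': 255.64636016785508, 'cy': 181.6596419811487, 'rvec': array([ 2.02014373,  0.76084547, -0.44139809]), 'tvec': array([-0.38340062, -0.0651369 ,  1.72569063])}
top {'fx': 415.8899571625414, 'fy': 415.8899571625414, 'cx': 254.91639949006495, 'cy': 190.2615843220899, 'rvec': array([ 2.15110037, -2.15984961,  0.13292353]), 'tvec': array([-0.00699595,  0.52879898,  1.25721303])}
{'time_s': 0.1, 'q': array([ 1.28030041e+00,  9.18196638e-02,  1.23174830e+00, -2.25280390e-06,
        1.81978120e+00, -5.66983315e-02]), 'joint_vel': array([ 0.0010558 , -0.00266045, -0.0037226 ,  0.00047606, -0.00060764,
        0.00075173]), 'joint_torque': array([ 3.29728027e-03, -4.60216713e+01, -4.19219077e+01,  1.26933078e-04,
        1.06436061e-02, -4.04732793e-05]), 'tool_pos': array([0.13892893, 0.5834194 , 0.21385204]), 'ee_rot': array([-1.6262511 ,  1.56903982, -1.86004924]), 'force': array([-0.01476387, -0.89954321,  0.42529065]), 'moment': array([0.05243543, 0.00954878, 0.02946825]), 'width': 1.0004018408993187}
```

View pics/scene0.png

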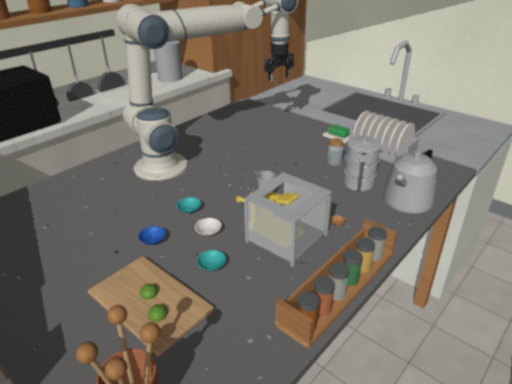

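View pics/top0.png

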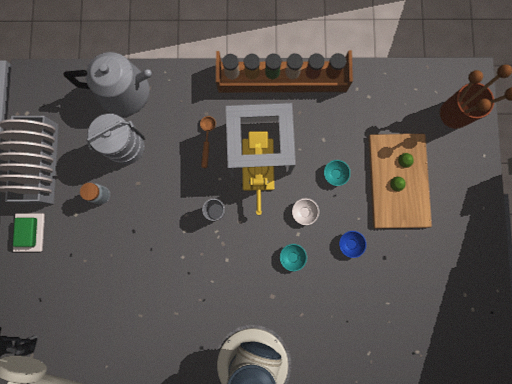

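The top picture shows five bowl-like things: white (306,212), turquoise (337,173) and (293,258), blue (352,245), and the steel tumbler (213,210). The white one fits the dish: it is the only white one, it stands right of the spout tip (258,212), and the tumbler is on the left. I'll confirm this in an enlarged crop.

```bash
python3 - <<'E'
import cv2
a=cv2.imread("pics/top0.png")[95:275,190:360]; cv2.imwrite("pics/topc.png",cv2.resize(a,None,fx=3.3,fy=3.3,interpolation=cv2.INTER_CUBIC))
a=cv2.imread("pics/scene0.png")[160:280,170:350]; cv2.imwrite("pics/scenec.png",cv2.resize(a,None,fx=4.4,fy=4.4,interpolation=cv2.INTER_CUBIC))
E
```

```text
(no output)
```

View pics/topc.png

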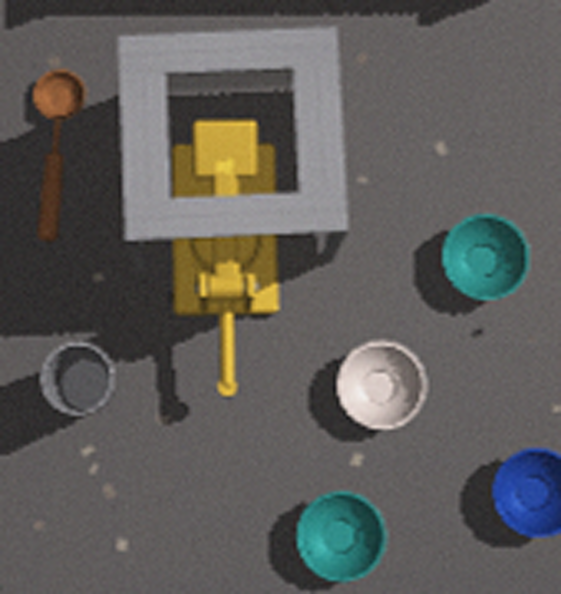

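View pics/scenec.png

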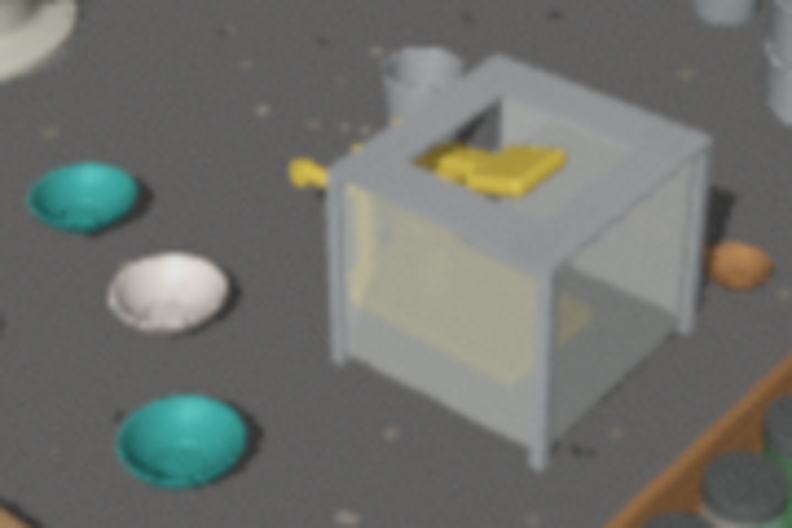

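The crops confirm it: the dish is the white one, at crop (382,385), i.e. full pixel (306,212). Next I'll measure everything.

```bash
cat > h.py <<'E'
import numpy as np, cv2
from plant import imaging
def P(n):
    p=imaging.camera_params(n); K=np.array([[p['fx'],0,p['cx']],[0,p['fy'],p['cy']],[0,0,1]]); R=cv2.Rodrigues(p['rvec'])[0]; return K,R,np.array(p['tvec'])
def ray(n,uv,z):
    K,R,t=P(n); c=-R.T@t; d=R.T@np.linalg.inv(K)@np.array([uv[0],uv[1],1.]); return (c+d*(z-c[2])/d[2])
def proj(n,X):
    K,R,t=P(n); q=K@(R@np.array(X)+t); return q[:2]/q[2]
def dish(n,im,roi=None):
    hsv=cv2.cvtColor(im,cv2.COLOR_RGB2HSV); m=((hsv[...,1]<60)&(hsv[...,2]>140)).astype(np.uint8)
    if roi: z=np.zeros_like(m); u0,v0,u1,v1=roi; z[v0:v1,u0:u1]=m[v0:v1,u0:u1]; m=z
    cs,_=cv2.findContours(m,cv2.RETR_EXTERNAL,cv2.CHAIN_APPROX_NONE); c=max(cs,key=cv2.contourArea)
    return c
E
python3 - <<'E'
from h import *
np.set_printoptions(precision=4,suppress=True)
print("cams",[ -P(n)[1].T@P(n)[2] for n in("top","scene")])
im=cv2.imread("pics/top0.png")[:,:,::-1].copy()
c=dish("top",im,(280,190,330,235)); e=cv2.fitEllipse(c); print(e, cv2.contourArea(c))
pts=np.array([ray("top",p[0],0.026)[:2] for p in c]); print("dish top",cv2.minEnclosingCircle(pts.astype(np.float32)), ray("top",e[0],.026))
im2=cv2.imread("pics/scene0.png")[:,:,::-1].copy()
c=dish("scene",im2,(190,212,226,240)); e=cv2.fitEllipse(c);print(e);pts=np.array([ray("scene",p[0],0.02)[:2] for p in c]); print("dish scene",cv2.minEnclosingCircle(pts.astype(np.float32)))
f=lambda u,v:(190+(u+.5)/3.3-.5,95+(v+.5)/3.3-.5)
for nm,l,z in (("guard",[(118,37),(338,27),(348,230),(125,241)],.162),("win",[(166,73),(294,68),(299,191),(170,198)],.162)):
    w=np.array([ray("top",f(*p),z)[:2] for p in l]); print(nm,w,w.mean(0),"yaw",np.degrees([np.arctan2(*(w[0]-w[3])[::-1]),np.arctan2(*(w[1]-w[2])[::-1]),np.arctan2(*(w[0]-w[1])[::-1])-np.pi/2]), np.linalg.norm(w[0]-w[1]),np.linalg.norm(w[0]-w[3]))
g=lambda u,v:(170+(u+.5)/4.4-.5,160+(v+.5)/4.4-.5)
w=np.array([ray("scene",g(*p),.162)[:2] for p in [(498,55),(332,168),(545,270),(710,142)]]);print("guard scene",w,w.mean(0))
hsv=cv2.cvtColor(im,cv2.COLOR_RGB2HSV); m=((hsv[...,0]>18)&(hsv[...,0]<32)&(hsv[...,1]>150)&(hsv[...,2]>150)).astype(np.uint8); m[:, :230]=0;m[:,285:]=0;m[:120]=0;m[220:]=0
ys,xs=np.where(m); 
for v in range(125,218,2):
    x=np.where(m[v])[0]
    if len(x): print(v,x.min(),x.max(),round((x.min()+x.max())/2,1),end=" | ")
E
```

```text
cams [array([ 0.3672, -0.0118,  1.3135]), array([ 1.2934, -0.8572,  0.8494])]
((305.3246765136719, 211.13978576660156), (26.07967185974121, 26.6450252532959), 106.25086975097656) 543.0
dish top ((0.46383780241012573, -0.16516785323619843), 0.04263906925916672) [ 0.4638 -0.1651  0.026 ]
((207.55352783203125, 225.71969604492188), (16.406946182250977, 25.49504280090332), 80.97901916503906)
dish scene ((0.4550655484199524, -0.16414234042167664), 0.04511543735861778)
guard [[ 0.7566  0.0742]
 [ 0.7646 -0.1169]
 [ 0.5855 -0.1227]
 [ 0.5768  0.0673]] [ 0.6709 -0.0245] yaw [2.1853 1.8604 2.4193] 0.19123227971182147 0.17988242305232038
win [[ 0.7241  0.0325]
 [ 0.7281 -0.0783]
 [ 0.6196 -0.0814]
 [ 0.6139  0.029 ]] [ 0.6714 -0.0245] yaw [1.8126 1.6231 2.037 ] 0.11082695897855868 0.11024972687596842
guard scene [[ 0.5769  0.0624]
 [ 0.5851 -0.1228]
 [ 0.7586 -0.1197]
 [ 0.7563  0.0646]] [ 0.6692 -0.0289]
133 249 267 258.0 | 135 249 267 258.0 | 137 249 267 258.0 | 139 249 267 258.0 | 141 249 267 258.0 | 143 249 267 258.0 | 145 249 267 258.0 | 147 250 267 258.5 | 149 255 261 258.0 | 151 255 261 258.0 | 153 255 261 258.0 | 175 256 262 259.0 | 177 256 262 259.0 | 179 250 267 258.5 | 181 251 273 262.0 | 183 251 273 262.0 | 185 267 273 270.0 | 187 266 273 269.5 | 189 259 259 259.0 | 191 258 260 259.0 | 193 258 260 259.0 | 195 258 260 259.0 | 197 258 260 259.0 | 199 258 260 259.0 | 201 258 260 259.0 | 203 258 260 259.0 | 205 258 260 259.0 | 207 258 260 259.0 | 209 258 260 259.0 | 211 256 260 258.0 | 213 257 260 258.5 |
```

```bash
python3 - <<'E'
from h import *
np.set_printoptions(precision=4,suppress=True)
f=lambda u,v:(190+(u+.5)/3.3-.5,95+(v+.5)/3.3-.5)
g=lambda u,v:(170+(u+.5)/4.4-.5,160+(v+.5)/4.4-.5)
A=[ray("top",f(195,121),.155),ray("top",f(257,121),.155),ray("top",f(259,176),.141),ray("top",f(196,176),.141)]
A=np.array(A);pc=A.mean(0);print("paddle",A,pc)
def tri(a,b):
    X=cv2.triangulatePoints(*[P(n)[0]@np.c_[P(n)[1],P(n)[2]] for n in("top","scene")],np.array(a,float).reshape(2,1),np.array(b,float).reshape(2,1)); return (X[:3]/X[3]).ravel()
print("elbow tri",tri(f(227,386),g(303,172)))
for z in(.046,.055,.06,.07): 
  s=ray("top",f(227,386),z); d=pc-s; print(z,s,np.hypot(*d[:2]),np.degrees(np.arctan2(d[1],d[0])))
im=cv2.imread("pics/top0.png")[195:225,235:285]; cv2.imwrite("pics/a.png",cv2.resize(im,None,fx=10,fy=10,interpolation=cv2.INTER_NEAREST))
im=cv2.imread("pics/scene0.png")[185:225,225:265]; cv2.imwrite("pics/b.png",cv2.resize(im,None,fx=12,fy=12,interpolation=cv2.INTER_NEAREST))
E
```

```text
paddle [[ 0.6833  0.0076  0.155 ]
 [ 0.6831 -0.0461  0.155 ]
 [ 0.6377 -0.0479  0.141 ]
 [ 0.6379  0.0071  0.141 ]] [ 0.6605 -0.0198  0.148 ]
elbow tri [ 0.4594 -0.0213  0.0514]
0.046 [ 0.4614 -0.0197  0.046 ] 0.1990864907812965 -0.05108776478995379
0.055 [ 0.4607 -0.0196  0.055 ] 0.1997553716611859 -0.06686358173218966
0.06 [ 0.4604 -0.0196  0.06  ] 0.20012697865964027 -0.07558235736962049
0.07 [ 0.4596 -0.0195  0.07  ] 0.20087020648188164 -0.09292312998349818
```

View pics/a.png

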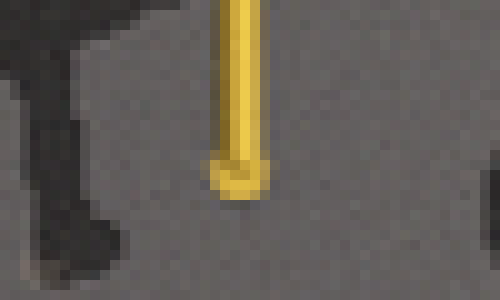

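View pics/b.png

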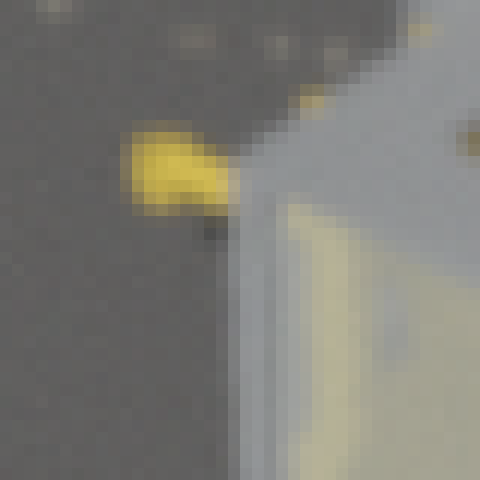

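```bash
cat >> h.py <<'E'
from scipy.spatial.transform import Rotation as Ro
from plant import r
def st():
    s=r.get_state(); return s,Ro.from_euler('xyz',s['ee_rot']).as_matrix()
def rel(target,y=None,tilt=0):
    """remaining shift (mm, tool axes) and turn (deg rotvec, tool axes)"""
    s,R=st(); print("tool mm",np.round(R.T@(np.array(target)-s['tool_pos'])*1000,1))
    if y is not None:
        x=np.array([0,0,-1.]);y=np.array(y,float);Rt=np.c_[x,y,np.cross(x,y)]
        Rt=Ro.from_euler('x',tilt,degrees=True).as_matrix()@Rt
        print("turn deg",np.round(np.degrees(Ro.from_matrix(R.T@Rt).as_rotvec()),1)); print("tool mm after turn",np.round(Rt.T@(np.array(target)-s['tool_pos'])*1000,1)); print(Rt.round(2))
    print("t",s['time_s'],"pos",s['tool_pos'].round(4),"q",s['q'].round(2),"F",s['force'].round(2),"w",round(s['width'],3))
E
python3 - <<'E'
from h import *
s,R=st(); print(R.round(3))
for y in([1,0,0],[-1,0,0]):
  rel([.4,.2,.25],y,0)
# tilt so that tips lead +y: tool x = (0,+,-)
rel([.462,-.24,.25],[1,0,0],15)
for n,p in(("tumbler",((213,210),.085)),("tiffin",((110,130),.2)),("turq",((337,173),.026)),("turq2",((293,258),.026)),("blue",((352,245),.026))): print(n,ray("top",*p).round(3))
E
```

```text
[[-0.001  0.232  0.973]
 [-0.002  0.973 -0.232]
 [-1.    -0.002 -0.   ]]
tool mm [ -35.6 -312.6  342.8]
turn deg [76.6  0.1  0.1]
tool mm after turn [-36.1 261.1 383.4]
[[ 0.  1.  0.]
 [ 0.  0. -1.]
 [-1.  0.  0.]]
t 0.1 pos [0.1389 0.5834 0.2139] q [ 1.28  0.09  1.23 -0.    1.82 -0.06] F [-0.01 -0.9   0.43] w 1.0
tool mm [ -35.6 -312.6  342.8]
turn deg [-1.034e+02 -1.000e-01  1.000e-01]
tool mm after turn [ -36.1 -261.1 -383.4]
[[ 0. -1.  0.]
 [ 0.  0.  1.]
 [-1.  0.  0.]]
t 0.1 pos [0.1389 0.5834 0.2139] q [ 1.28  0.09  1.23 -0.    1.82 -0.06] F [-0.01 -0.9   0.43] w 1.0
tool mm [ -34.9 -726.2  505. ]
turn deg [76.1 12.8 10.1]
tool mm after turn [-248.   323.1  786. ]
[[ 0.    1.    0.  ]
 [ 0.26  0.   -0.97]
 [-0.97  0.   -0.26]]
t 0.1 pos [0.1389 0.5834 0.2139] q [ 1.28  0.09  1.23 -0.    1.82 -0.06] F [-0.01 -0.9   0.43] w 1.0
tumbler [0.464 0.115 0.085]
tiffin [0.677 0.389 0.2  ]
turq [ 0.583 -0.267  0.026]
turq2 [ 0.32  -0.125  0.026]
blue [ 0.359 -0.306  0.026]
```

jog_arm([
  [7,0,0,-3,0,0,0.45],
  [7,0,0,-3,0,0,0.45],
  [7,0,0,-3,0,0,0.45],
  [7,0,0,-3,0,0,0.45],
  [7,0,0,-3,0,0,0.45],
  [7,0,0,-3,0,0,0.45],
  [7,0,0,-3,0,0,0.45],
  [7,0,0,-3,0,0,0.45],
  [7,0,0,-3,0,0,0.45],
  [7,0,0,-3,0,0,0.45],
  [6.6,0,0,-3,0,0,0.45],
  [0,0,0,0,0,0,0.45],
])

```text
time_s: 1.1
tool_pos: [0.139, 0.5837, 0.248]
ee_rot: [-0.614, 1.571, -2.189]
force: [0.2, 0.4, -0.1]
width: 0.551
```

jog_arm([
  [0,0,0,0,18,25,0.45],
  [0,0,0,0,18,25,0.45],
  [0,0,0,0,18,25,0.45],
  [0,0,0,0,18,25,0.45],
  [0,0,0,0,18,25,0.45],
  [0,0,0,0,18,25,0.45],
  [0,0,0,0,18,25,0.45],
  [0,0,0,0,18,25,0.45],
  [0,0,0,0,18,25,0.45],
  [0,0,0,0,18,25,0.45],
  [0,0,0,0,18,25,0.45],
  [0,0,0,0,18,25,0.45],
  [0,0,0,0,18,25,0.45],
  [0,0,0,0,18,25,0.45],
  [0,0,0,0,10,25,0.45],
  [0,0,0,0,0,0,0.45],
])

```text
time_s: 2.43
tool_pos: [0.4025, 0.2051, 0.2473]
ee_rot: [-0.091, 1.569, -1.662]
force: [0.2, 0.4, -0.3]
width: 0.55
```

```bash
python3 - <<'E'
from h import *
rel([.462,-.25,.2],[1,0,0],15); rel([.462,-.25,.2],[1,0,0],0)
E
```

```text
tool mm [ 48.2  60.  454.9]
turn deg [-0.1 15.1  0. ]
tool mm after turn [-72.1  59.5 451.8]
[[ 0.    1.    0.  ]
 [ 0.26  0.   -0.97]
 [-0.97  0.   -0.26]]
t 2.4333 pos [0.4025 0.2051 0.2473] q [ 0.4  -0.3   1.53 -0.    1.9   0.4 ] F [ 0.17  0.44 -0.31] w 0.55
tool mm [ 48.2  60.  454.9]
turn deg [-0.1  0.1  0. ]
tool mm after turn [ 47.3  59.5 455.1]
[[ 0.  1.  0.]
 [ 0.  0. -1.]
 [-1.  0.  0.]]
t 2.4333 pos [0.4025 0.2051 0.2473] q [ 0.4  -0.3   1.53 -0.    1.9   0.4 ] F [ 0.17  0.44 -0.31] w 0.55
```

jog_arm([
  [0,0,0,0,3,24,0.45],
  [0,0,0,0,3,24,0.45],
  [0,0,0,0,3,24,0.45],
  [0,0,0,0,3,24,0.45],
  [0,0,0,0,3,24,0.45],
  [0,0,0,0,3,24,0.45],
  [0,0,0,0,3,24,0.45],
  [0,0,0,0,3,24,0.45],
  [0,0,0,0,3,24,0.45],
  [0,0,0,0,3,24,0.45],
  [0,0,0,0,3,24,0.45],
  [0,0,0,0,3,24,0.45],
  [0,0,0,0,3,24,0.45],
  [0,0,0,0,3,24,0.45],
  [0,0,0,0,3,24,0.45],
  [0,0,0,2,3,24,0.45],
  [0,0,0,10,3,24,0.45],
  [0,0,0,15,3,24,0.45],
  [0,0,0,20,5,23,0.45],
  [0,0,0,0,0,0,0.45],
])

```text
time_s: 4.1
tool_pos: [0.459, -0.2482, 0.1952]
ee_rot: [-1.982, 1.563, 2.73]
force: [-0.2, 1.0, -1.7]
width: 0.553
```

jog_arm([
  [0,5,0,0,0,0,0.45],
  [0,5,0,0,0,0,0.45],
  [0,5,0,0,0,0,0.45],
  [0,0,0,0,0,0,0.45],
])

```text
time_s: 4.43
tool_pos: [0.4596, -0.2471, 0.1992]
ee_rot: [-3.133, 1.304, 1.579]
force: [0.2, -1.1, -0.7]
width: 0.55
```

```bash
python3 - <<'E'
from h import *
rel([.463,-.25,.022],[1,0,0],15)
for n in ("top","scene"):
    im=imaging.camera(n); cv2.imwrite(f"pics/{n}1.png",im[:,:,::-1])
E
```

```text
tool mm [170.1   3.8  49.5]
turn deg [-0.  -0.3  0.1]
tool mm after turn [170.4   3.4  48.7]
[[ 0.    1.    0.  ]
 [ 0.26  0.   -0.97]
 [-0.97  0.   -0.26]]
t 4.4333 pos [ 0.4596 -0.2471  0.1992] q [-0.7   0.01  1.36  0.22  1.93 -0.64] F [ 0.22 -1.06 -0.7 ] w 0.55
```

View pics/scene1.png

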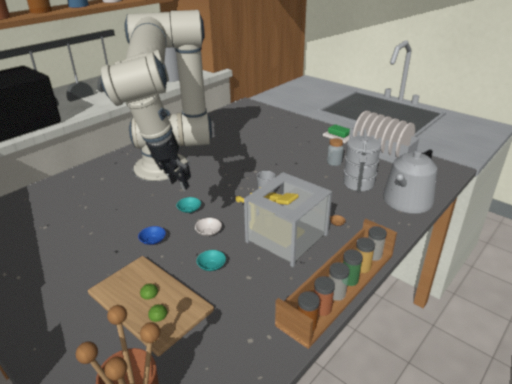

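jog_arm([
  [0,0,0,15,0,4,0.45],
  [0,0,0,17,0.4,5,0.45],
  [0,0,0,17,0.4,5,0.45],
  [0,0,0,17,0.4,5,0.45],
  [0,0,0,17,0.4,5,0.45],
  [0,0,0,17,0.4,5,0.45],
  [0,0,0,17,0.4,5,0.45],
  [0,0,0,17,0.4,5,0.45],
  [0,0,0,15,0.4,5,0.45],
  [0,0,0,13,0.5,4,0.45],
  [0,0,0,8,0,1,0.45],
  [0,0,0,0,0,0,0.45],
  [0,0,0,0,0,0,0.45],
])

```text
time_s: 5.62
tool_pos: [0.464, -0.2491, 0.0244]
ee_rot: [3.141, 1.309, 1.571]
force: [0.5, -0.3, -0.4]
width: 0.546
```

```bash
python3 - <<'E'
from h import *
rel([.463,-.10,.022],[1,0,0],15)
for n in ("top","scene"):
    im=imaging.camera(n); cv2.imwrite(f"pics/{n}2.png",im[:,:,::-1])
    c=im[100:290,190:390] if n=="top" else im[140:290,120:320]
    cv2.imwrite(f"pics/{n}2c.png",cv2.resize(c,None,fx=3,fy=3,interpolation=cv2.INTER_CUBIC)[:,:,::-1])
E
```

```text
tool mm [  40.8   -0.8 -143.4]
turn deg [0.1 0.  0. ]
tool mm after turn [  40.9   -1.  -143.4]
[[ 0.    1.    0.  ]
 [ 0.26  0.   -0.97]
 [-0.97  0.   -0.26]]
t 5.6167 pos [ 0.464  -0.2491  0.0244] q [-0.69  0.08  1.6   0.2   1.63 -0.7 ] F [ 0.53 -0.35 -0.45] w 0.546
```

View pics/scene2c.png

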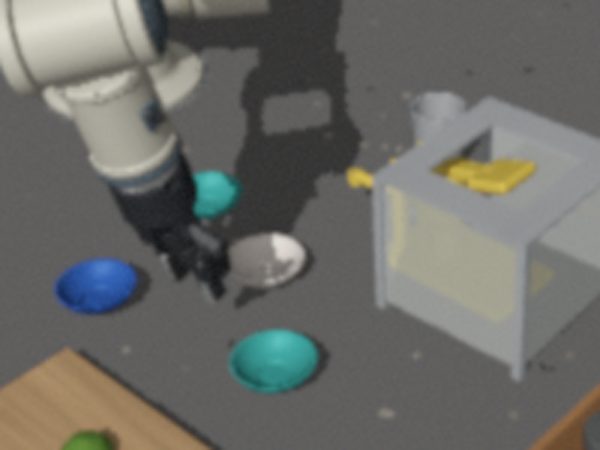

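View pics/top2c.png

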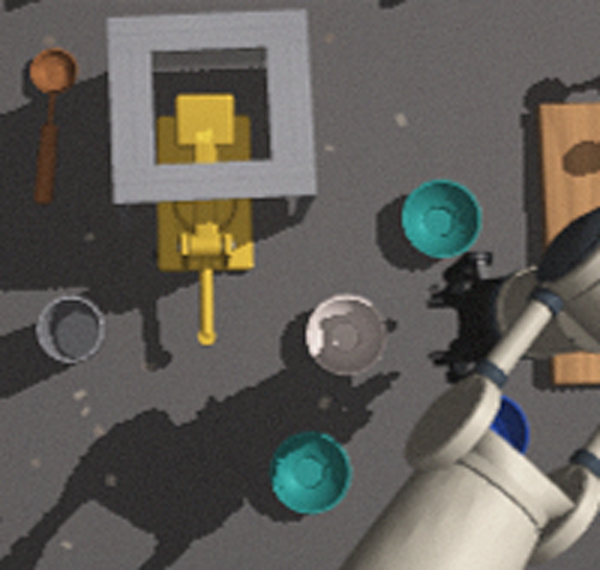

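jog_arm([
  [0,0,0,2.2,0,-8,0.45],
  [0,0,0,2.2,0,-8,0.45],
  [0,0,0,2.2,0,-8,0.45],
  [0,0,0,1.6,-0.2,-6,0.45],
  [0,0,0,1.6,-0.2,-6,0.45],
  [0,0,0,1.6,-0.2,-6,0.45],
  [0,0,0,1.6,-0.2,-6,0.45],
  [0,0,0,1.6,-0.2,-6,0.45],
  [0,0,0,1.6,-0.2,-6,0.45],
  [0,0,0,1.6,-0.2,-6,0.45],
  [0,0,0,1.6,-0.2,-6,0.45],
  [0,0,0,1.6,-0.2,-6,0.45],
  [0,0,0,1.6,-0.2,-6,0.45],
  [0,0,0,1.6,-0.2,-6,0.45],
  [0,0,0,1.6,-0.2,-6,0.45],
  [0,0,0,1.6,-0.2,-6,0.45],
  [0,0,0,1.6,-0.2,-6,0.45],
  [0,0,0,1,0,-4,0.45],
  [0,0,0,0.5,0,-2,0.45],
  [0,0,0,0,0,0,0.45],
])

```text
time_s: 7.38
tool_pos: [0.461, -0.1312, 0.0241]
ee_rot: [3.141, 1.309, 1.571]
force: [0.4, -1.2, 1.1]
width: 0.551
```

```bash
python3 - <<'E'
from h import *
rel([.461,-.0665,.022],[1,0,0],15)
for n in ("top","scene"):
    im=imaging.camera(n); cv2.imwrite(f"pics/{n}3.png",im[:,:,::-1])
    c=im[130:260,210:350] if n=="top" else im[160:270,170:300]
    cv2.imwrite(f"pics/{n}3c.png",cv2.resize(c,None,fx=4,fy=4,interpolation=cv2.INTER_CUBIC)[:,:,::-1])
E
```

```text
tool mm [ 18.8   0.1 -61.9]
turn deg [0. 0. 0.]
tool mm after turn [ 18.8   0.  -61.9]
[[ 0.    1.    0.  ]
 [ 0.26  0.   -0.97]
 [-0.97  0.   -0.26]]
t 7.3833 pos [ 0.461  -0.1312  0.0241] q [-0.52 -0.09  1.77  0.23  1.59 -0.53] F [ 0.38 -1.18  1.07] w 0.551
```

View pics/scene3c.png

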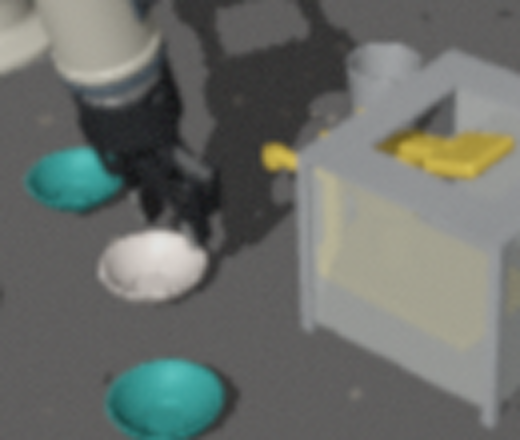

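View pics/top3c.png

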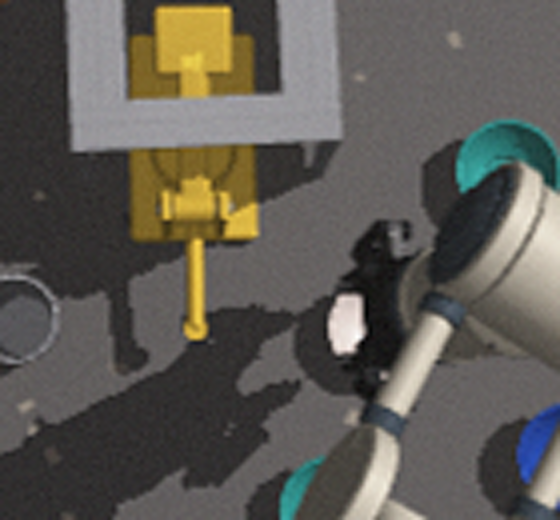

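```bash
python3 - <<'E'
from h import *
s,R=st()
c=s['tool_pos']
for dx in(-.03,.03):
  for tx in (0,.011): 
    X=c+R@np.array([tx,dx,0]); print(X.round(3),[((proj("scene",X)-[170,160])*4).round(0),((proj("top",X)-[210,130])*4).round(0)])
im=cv2.imread("pics/scene3.png")[200:240,185:235]; cv2.imwrite("pics/d.png",cv2.resize(im,None,fx=14,fy=14,interpolation=cv2.INTER_CUBIC))
E
```

```text
[ 0.431 -0.132  0.024] [array([159., 227.]), array([339., 367.])]
[ 0.431 -0.129  0.013] [array([163., 236.]), array([334., 368.])]
[ 0.491 -0.132  0.024] [array([211., 257.]), array([337., 290.])]
[ 0.491 -0.129  0.013] [array([214., 266.]), array([333., 291.])]
```

View pics/d.png

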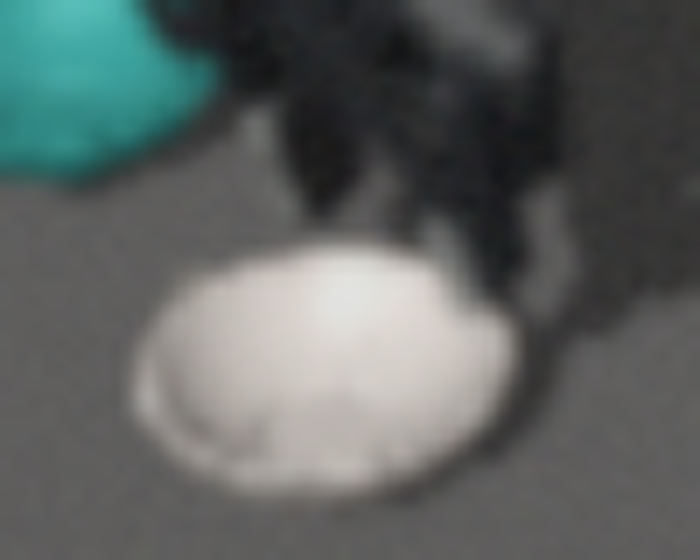

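The dish has not moved: its rim is still at about (208,226) in the scene picture. The half-open fingertips stand farther back than I assumed and passed just over the rim, so I'll back off and approach lower.

jog_arm([
  [0,0,0,-20,0,0,0.45],
  [0,0,0,-20,0,0,0.45],
  [0,0,0,-6,0,20,0.45],
  [0,0,0,-6,0,24,0.45],
  [0,0,0,-6,0,24,0.45],
  [0,0,0,-6,0,24,0.45],
  [0,0,0,10,0,15,0.45],
  [0,0,0,15,0,4,0.45],
  [0,0,0,15,0,4,0.45],
  [0,0,0,0,0,0,0.45],
  [0,0,0,0,0,0,0.45],
])

```text
time_s: 8.4
tool_pos: [0.4603, -0.2487, 0.0166]
ee_rot: [-3.134, 1.307, 1.578]
force: [0.2, 0.2, 0.8]
width: 0.552
```

```bash
python3 - <<'E'
from h import *
rel([.461,-.25,.012],[1,0,0],15)
for n in ("top","scene"):
    im=imaging.camera(n); cv2.imwrite(f"pics/{n}4.png",im[:,:,::-1])
    c=im[150:280,240:390] if n=="top" else im[180:260,150:250]
    k=4 if n=="top" else 7
    cv2.imwrite(f"pics/{n}4c.png",cv2.resize(c,None,fx=k,fy=k,interpolation=cv2.INTER_CUBIC)[:,:,::-1])
s,R=st()
for dx in(-.025,.025):
    X=s['tool_pos']+R@np.array([0,dx,0]); print(X.round(3),((proj("scene",X)-[150,180])*7).round(0))
E
```

```text
tool mm [4.1 0.7 2.5]
turn deg [-0.  -0.1  0.1]
tool mm after turn [4.1 0.7 2.5]
[[ 0.    1.    0.  ]
 [ 0.26  0.   -0.97]
 [-0.97  0.   -0.26]]
t 8.4 pos [ 0.4603 -0.2487  0.0166] q [-0.7   0.08  1.61  0.2   1.62 -0.7 ] F [0.23 0.19 0.82] w 0.552
[ 0.436 -0.249  0.018] [232. 394.]
[ 0.486 -0.249  0.019] [308. 442.]
```

View pics/scene4c.png

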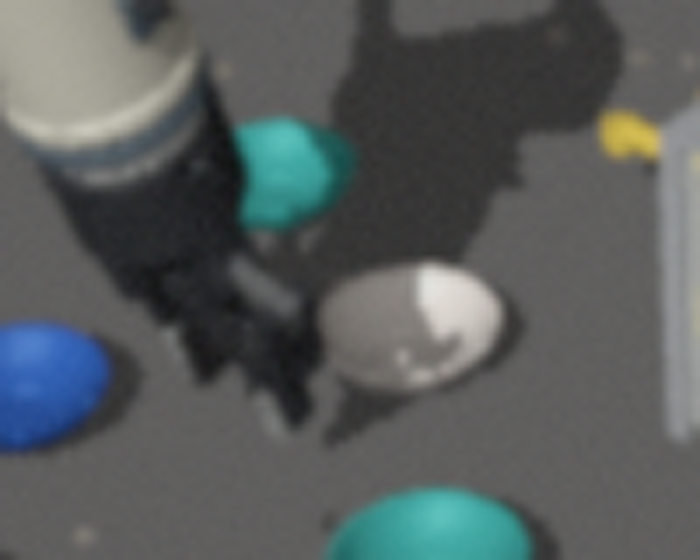

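View pics/top4c.png

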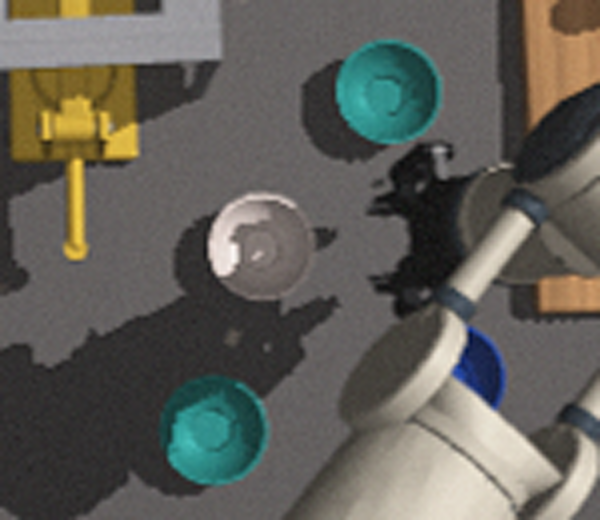

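jog_arm([
  [0,0,0,4,0.3,1.5,0.45],
  [0,0,0,3,0.3,1,0.45],
  [0,0,0,2,0,0.5,0.45],
  [0,0,0,0,0,0,0.45],
  [0,0,0,0,0,0,0.45],
])

```text
time_s: 8.92
tool_pos: [0.4615, -0.2493, 0.0079]
ee_rot: [-3.141, 1.309, 1.572]
force: [-0.4, -1.1, 0.3]
width: 0.549
```

```bash
python3 - <<'E'
from h import *
rel([.461,-.25,.008],[1,0,0],15)
im=imaging.camera("scene"); cv2.imwrite("pics/scene5c.png",cv2.resize(im[205:255,170:235],None,fx=11,fy=11,interpolation=cv2.INTER_CUBIC)[:,:,::-1])
s,R=st()
for dx in(-.025,.025):
    X=s['tool_pos']+R@np.array([0,dx,0]); print(X.round(3),((proj("scene",X)-[170,205])*11).round(0),((proj("scene",X*[1,1,0])-[170,205])*11).round(0))
E
```

```text
tool mm [-0.3 -0.5  0.6]
turn deg [ 0. -0.  0.]
tool mm after turn [-0.3 -0.5  0.6]
[[ 0.    1.    0.  ]
 [ 0.26  0.   -0.97]
 [-0.97  0.   -0.26]]
t 8.9167 pos [ 0.4615 -0.2493  0.0079] q [-0.7   0.09  1.62  0.2   1.6  -0.71] F [-0.42 -1.08  0.3 ] w 0.549
[ 0.437 -0.249  0.008] [149. 373.] [152. 395.]
[ 0.487 -0.249  0.008] [267. 449.] [269. 472.]
```

View pics/scene5c.png

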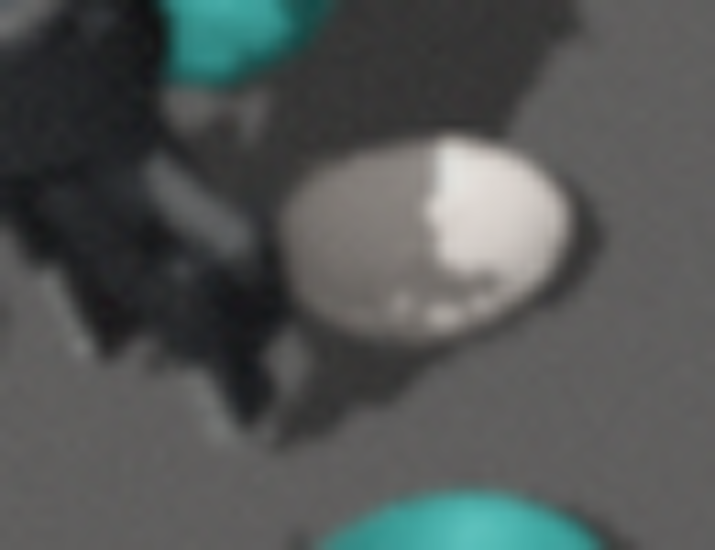

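jog_arm([
  [0,0,0,3,0,-2,0.45],
  [0,0,0,2.8,0,-7,0.45],
  [0,0,0,1.9,0,-7,0.45],
  [0,0,0,1.3,0,-5,0.45],
  [0,0,0,1.3,0,-5,0.45],
  [0,0,0,1.3,0,-5,0.45],
  [0,0,0,1.3,0,-5,0.45],
  [0,0,0,1.3,0,-5,0.45],
  [0,0,0,1.3,0,-5,0.45],
  [0,0,0,1.3,0,-5,0.45],
  [0,0,0,1.3,0,-5,0.45],
  [0,0,0,1.3,0,-5,0.45],
  [0,0,0,0.8,0,-3,0.45],
  [0,0,0,0,0,0,0.45],
])

```text
time_s: 10.13
tool_pos: [0.4616, -0.1817, 0.005]
ee_rot: [-3.142, 1.309, 1.572]
force: [-0.7, 0.9, -0.2]
width: 0.554
```

```bash
python3 - <<'E'
from h import *
rel([.461,-.0665,.004],[1,0,0],15)
for n in ("top","scene"):
    im=imaging.camera(n); cv2.imwrite(f"pics/{n}6.png",im[:,:,::-1])
    c=im[150:280,220:370] if n=="top" else im[180:260,150:250]
    k=4 if n=="top" else 7
    cv2.imwrite(f"pics/{n}6c.png",cv2.resize(c,None,fx=k,fy=k,interpolation=cv2.INTER_CUBIC)[:,:,::-1])
E
```

```text
tool mm [  30.9   -0.5 -111. ]
turn deg [ 0. -0.  0.]
tool mm after turn [  30.8   -0.6 -111. ]
[[ 0.    1.    0.  ]
 [ 0.26  0.   -0.97]
 [-0.97  0.   -0.26]]
t 10.1333 pos [ 0.4616 -0.1817  0.005 ] q [-0.6  -0.    1.73  0.22  1.57 -0.62] F [-0.67  0.91 -0.16] w 0.554
```

View pics/scene6c.png

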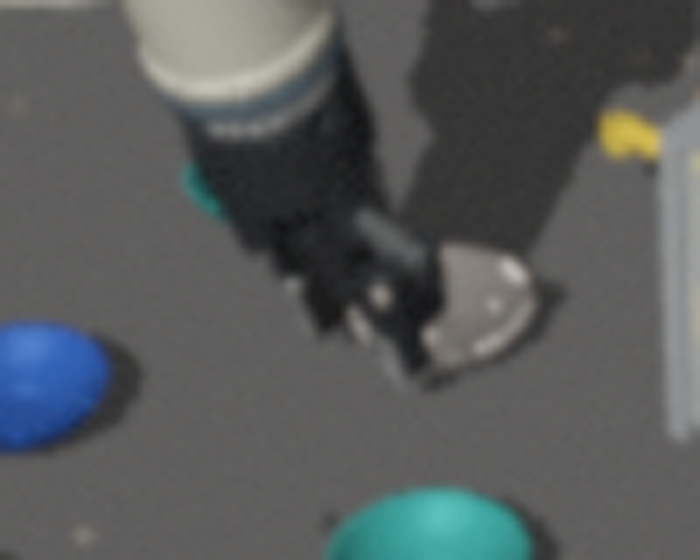

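View pics/top6c.png

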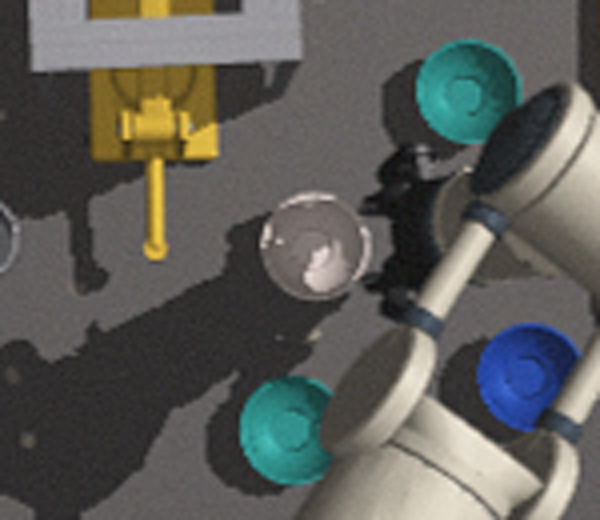

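jog_arm([
  [0,0,0,0.6,0,-2,0.45],
  [0,0,0,1.3,0,-5,0.45],
  [0,0,0,1.3,0,-5,0.45],
  [0,0,0,1.3,0,-5,0.45],
  [0,0,0,1.3,0,-5,0.45],
  [0,0,0,1.3,0,-5,0.45],
  [0,0,0,1.3,0,-5,0.45],
  [0,0,0,1.3,0,-5,0.45],
  [0,0,0,1.3,0,-5,0.45],
  [0,0,0,1.3,0,-5,0.45],
  [0,0,0,1.3,0,-5,0.45],
  [0,0,0,1.3,0,-5,0.45],
  [0,0,0,1.3,0,-5,0.45],
  [0,0,0,1.3,0,-5,0.45],
  [0,0,0,1.3,0,-5,0.45],
  [0,0,0,1.3,0,-5,0.45],
  [0,0,0,1.3,0,-5,0.45],
  [0,0,0,0.7,0,-3,0.45],
  [0,0,0,0,0,0,0.45],
])

```text
time_s: 11.82
tool_pos: [0.4616, -0.0939, 0.0059]
ee_rot: [3.141, 1.309, 1.571]
force: [-0.3, 0.4, 0.3]
width: 0.547
```

```bash
python3 - <<'E'
from h import *
rel([.461,-.0615,.005],[1,0,0],15)
for n in ("top","scene"):
    im=imaging.camera(n); cv2.imwrite(f"pics/{n}7.png",im[:,:,::-1])
    c=im[150:280,220:370] if n=="top" else im[180:260,170:270]
    k=4 if n=="top" else 7
    cv2.imwrite(f"pics/{n}7c.png",cv2.resize(c,None,fx=k,fy=k,interpolation=cv2.INTER_CUBIC)[:,:,::-1])
E
```

```text
tool mm [  9.2  -0.6 -31.1]
turn deg [ 0. -0. -0.]
tool mm after turn [  9.2  -0.6 -31.1]
[[ 0.    1.    0.  ]
 [ 0.26  0.   -0.97]
 [-0.97  0.   -0.26]]
t 11.8167 pos [ 0.4616 -0.0939  0.0059] q [-0.45 -0.11  1.83  0.24  1.54 -0.47] F [-0.27  0.37  0.34] w 0.547
```

View pics/scene7c.png

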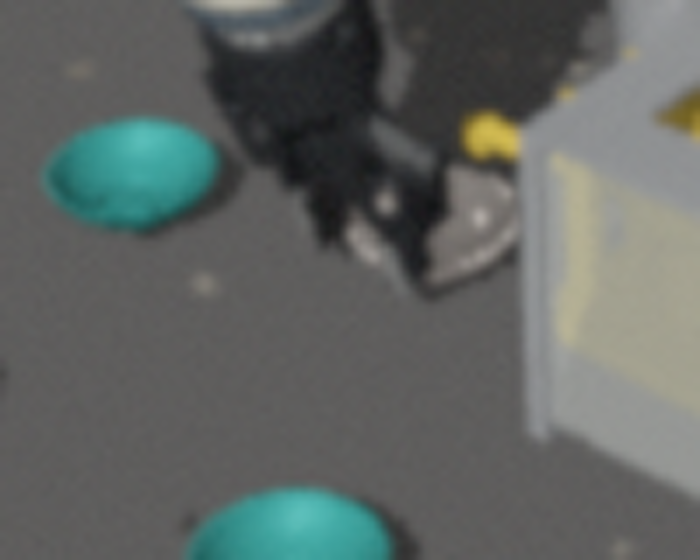

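View pics/top7c.png

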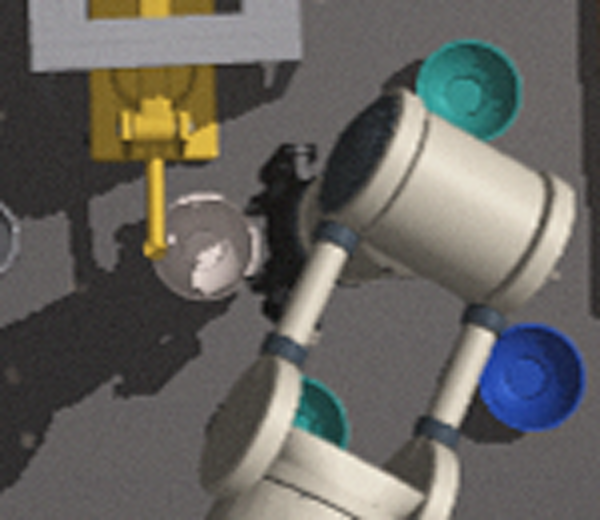

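jog_arm([
  [0,0,0,1,0,-3,0.45],
  [0,0,0,1.1,0,-4,0.45],
  [0,0,0,1.1,0,-4,0.45],
  [0,0,0,1.1,0,-4,0.45],
  [0,0,0,1.1,0,-4,0.45],
  [0,0,0,1.1,0,-4,0.45],
  [0,0,0,1,0,-4,0.45],
  [0,0,0,1,0,-4,0.45],
  [0,0,0,0.8,0,-3,0.45],
  [0,0,0,0.5,0,-2,0.45],
  [0,0,0,0.2,0,-1,0.45],
  [0,0,0,0,0,0,0.45],
  [0,0,0,0,0,0,0.45],
])

```text
time_s: 13.0
tool_pos: [0.4615, -0.056, 0.0055]
ee_rot: [-3.141, 1.308, 1.572]
force: [-0.5, -1.2, 1.9]
width: 0.551
```

```bash
python3 - <<'E'
from h import *
rel([.461,-.0615,.005],[1,0,0],15)
for n in ("top","scene"):
    im=imaging.camera(n); cv2.imwrite(f"pics/{n}8.png",im[:,:,::-1])
    c=im[150:280,220:370] if n=="top" else im[180:260,170:270]
    k=5 if n=="top" else 7
    cv2.imwrite(f"pics/{n}8c.png",cv2.resize(c,None,fx=k,fy=k if k==7 else 4.6,interpolation=cv2.INTER_CUBIC)[:,:,::-1])
E
```

```text
tool mm [-0.9 -0.5  5.4]
turn deg [ 0. -0.  0.]
tool mm after turn [-0.9 -0.5  5.4]
[[ 0.    1.    0.  ]
 [ 0.26  0.   -0.97]
 [-0.97  0.   -0.26]]
t 13.0 pos [ 0.4615 -0.056   0.0055] q [-0.38 -0.15  1.86  0.24  1.53 -0.4 ] F [-0.52 -1.15  1.91] w 0.551
```

View pics/scene8c.png

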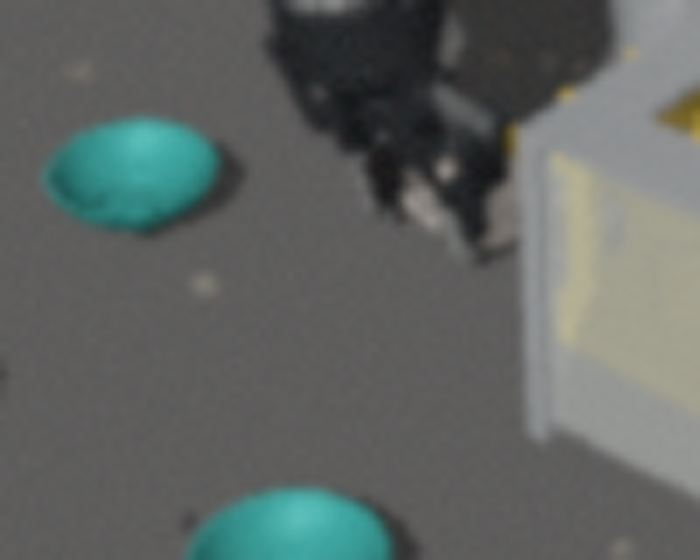

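View pics/top8c.png

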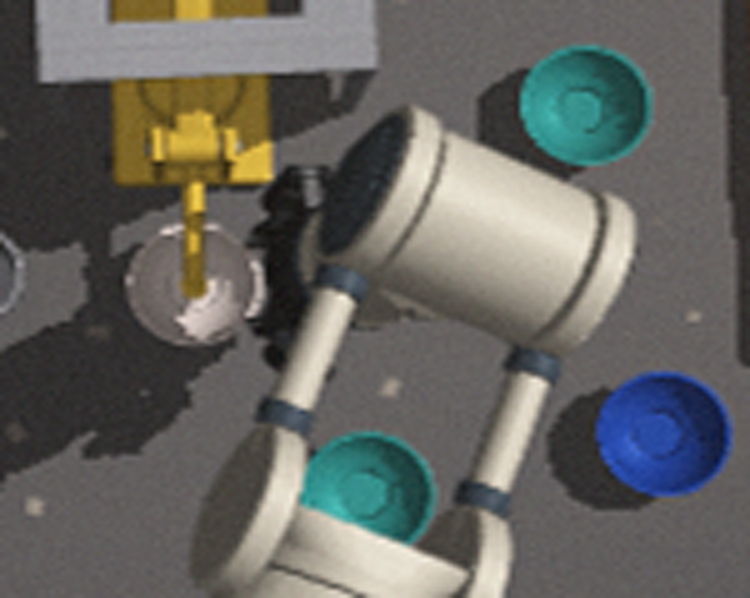

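jog_arm([
  [0,0,0,-0.5,0,2,0.45],
  [0,0,0,-1.5,0,5,0.45],
  [0,0,0,-3,0,10,0.45],
  [0,0,0,-4,0,15,0.45],
  [0,0,0,-6,0,20,0.45],
  [0,0,0,-15,0,15,0.45],
  [0,0,0,-25,0,0,0.6],
  [0,0,0,-25,0,0,0.8],
  [0,0,0,-25,0,0,1],
  [0,0,0,-25,0,0,1],
  [0,0,0,-25,0,0,1],
  [0,0,0,-25,0,0,1],
  [0,0,0,-25,0,0,1],
  [0,0,0,-25,0,0,1],
  [0,0,0,-25,0,0,1],
  [0,0,0,-20,0,0,1],
  [0,-5,0,0,0,0,1],
  [0,-5,0,0,0,0,1],
  [0,-5,0,0,0,0,1],
  [0,0,0,0,0,0,1],
])

```text
time_s: 14.77
tool_pos: [0.4618, -0.1914, 0.2551]
ee_rot: [0.409, 1.567, -1.159]
force: [0.3, -0.4, -0.4]
width: 0.003
```

```bash
python3 - <<'E'
from h import *
np.set_printoptions(precision=4,suppress=True)
rel([.667,-.021,.24],[1,0,0],0)
for n in ("top","scene"):
    im=imaging.camera(n); cv2.imwrite(f"pics/{n}9.png",im[:,:,::-1])
    c=im[95:275,190:360] if n=="top" else im[160:280,170:350]
    k=3.3 if n=="top" else 4.4
    cv2.imwrite(f"pics/{n}9c.png",cv2.resize(c,None,fx=k,fy=k,interpolation=cv2.INTER_CUBIC)[:,:,::-1])
    if n=="top":
        c=dish("top",im,(238,190,285,235)); h=cv2.convexHull(c); e=cv2.fitEllipse(h); print(e,ray("top",e[0],.026))
E
```

```text
tool mm [  14.7  205.6 -170. ]
turn deg [ 0.1  0.2 -0.1]
tool mm after turn [  15.1  205.2 -170.4]
[[ 0.  1.  0.]
 [ 0.  0. -1.]
 [-1.  0.  0.]]
t 14.7667 pos [ 0.4618 -0.1914  0.2551] q [-0.46 -0.17  1.41 -0.    1.89 -0.46] F [ 0.27 -0.35 -0.43] w 0.003
((259.39630126953125, 211.1570281982422), (25.041748046875, 27.657888412475586), 175.56825256347656) [ 0.4643 -0.0228  0.026 ]
```

View pics/scene9c.png

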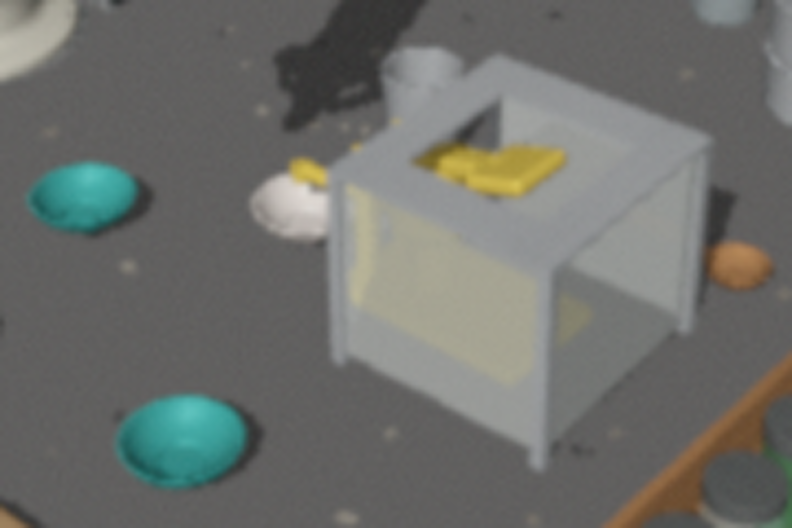

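View pics/top9c.png

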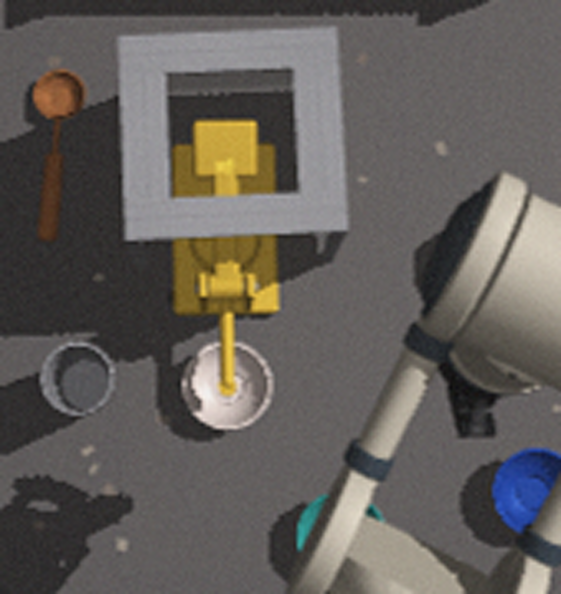

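The dish is flat at about (0.464, -0.023), roughly 5 mm from the spout axis. Next I'll move over the window with the fingers shut.

jog_arm([
  [0,0,0,0,10,-8,1],
  [0,0,0,0,18,-15,1],
  [0,0,0,0,18,-15,1],
  [0,0,0,0,18,-15,1],
  [0,0,0,0,18,-15,1],
  [0,0,0,0,18,-15,1],
  [0,0,0,0,18,-15,1],
  [0,0,0,0,18,-15,1],
  [0,0,0,0,18,-15,1],
  [0,0,0,0,18,-15,1],
  [0,0,0,0,18,-15,1],
  [0,0,0,0,15,-12,1],
  [0,0,0,0,0,0,1],
  [0,0,0,0,0,0,1],
  [0,0,0,0,0,0,1],
])

```text
time_s: 16.12
tool_pos: [0.6665, -0.023, 0.2529]
ee_rot: [-1.809, 1.569, 2.902]
force: [1.1, 0.0, 1.5]
width: 0.001
```

```bash
python3 - <<'E'
from h import *
rel([.667,-.021,.18],[1,0,0],0)
im=imaging.camera("scene"); cv2.imwrite("pics/s10.png",cv2.resize(im[100:260,170:350],None,fx=4,fy=3.7,interpolation=cv2.INTER_CUBIC)[:,:,::-1])
E
```

```text
tool mm [72.9  0.6 -1.9]
turn deg [-0.1 -0.   0.1]
tool mm after turn [72.9  0.5 -2. ]
[[ 0.  1.  0.]
 [ 0.  0. -1.]
 [-1.  0.  0.]]
t 16.1167 pos [ 0.6665 -0.023   0.2529] q [-0.09  0.29  0.93  0.    1.92 -0.08] F [1.14 0.02 1.45] w 0.001
```

View pics/s10.png

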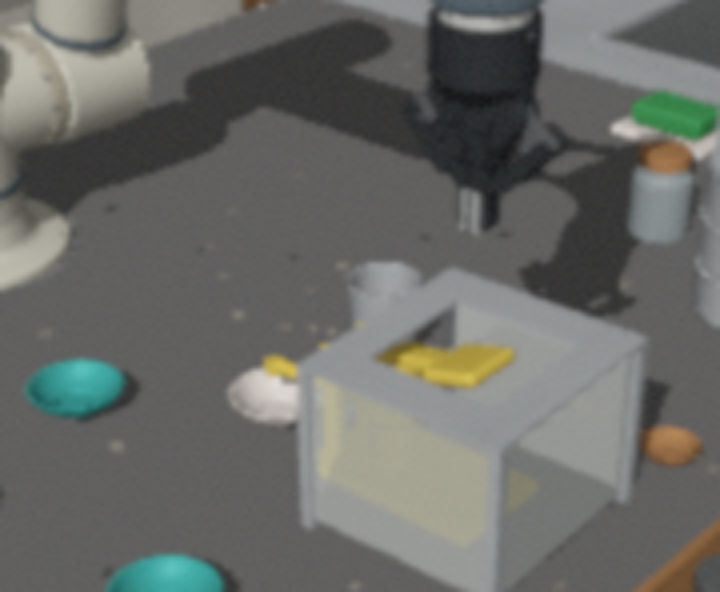

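jog_arm([
  [0,0,0,10,1,-1,1],
  [0,0,0,15,1,-1,1],
  [0,0,0,15,0.5,0,1],
  [0,0,0,15,0,0,1],
  [0,0,0,12,0,0,1],
  [0,0,0,5,0,0,1],
  [0,0,0,0,0,0,1],
  [0,0,0,0,0,0,1],
])

```text
time_s: 16.83
tool_pos: [0.6689, -0.0204, 0.1822]
ee_rot: [1.537, 1.571, -0.034]
force: [-0.1, 0.1, -0.2]
width: 0.0
```

```bash
python3 - <<'E'
from h import *
rel([.669,-.021,.121],[1,0,0],0)
im=imaging.camera("scene"); cv2.imwrite("pics/s11.png",cv2.resize(im[130:230,230:340],None,fx=6,fy=6,interpolation=cv2.INTER_CUBIC)[:,:,::-1])
im=imaging.camera("top"); cv2.imwrite("pics/t11.png",cv2.resize(im[90:230,200:350],None,fx=4,fy=4,interpolation=cv2.INTER_CUBIC)[:,:,::-1])
s,R=st()
for X in (s['tool_pos']+[0,0,-.011],s['tool_pos']): print((proj("scene",X)-[230,130])*6)
E
```

```text
tool mm [61.2  0.1  0.6]
turn deg [-0.  0. -0.]
tool mm after turn [61.2  0.1  0.6]
[[ 0.  1.  0.]
 [ 0.  0. -1.]
 [-1.  0.  0.]]
t 16.8333 pos [ 0.6689 -0.0204  0.1822] q [-0.08  0.28  1.08  0.    1.78 -0.08] F [-0.11  0.15 -0.19] w 0.0
[360.00108251 362.57078948]
[360.65785092 343.54802651]
```

View pics/s11.png

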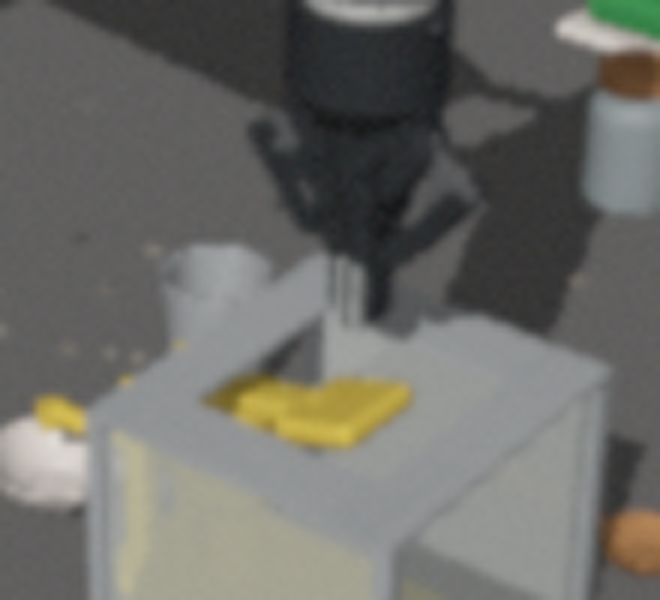

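View pics/t11.png

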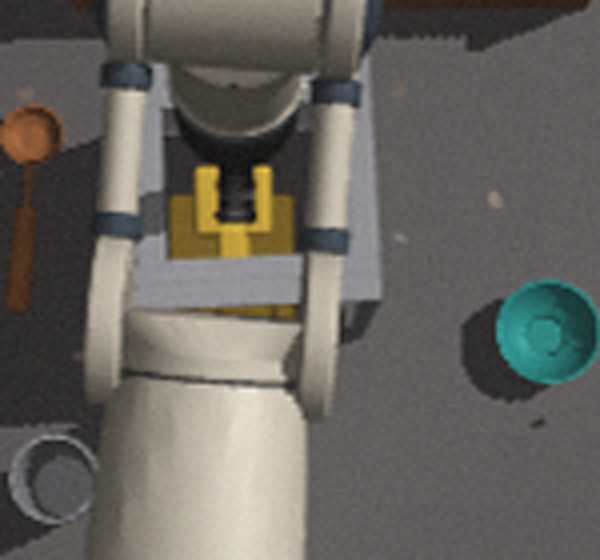

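jog_arm([
  [0,0,0,4,0,0,1],
  [0,0,0,4,0,0,1],
  [0,0,0,4,0,0,1],
  [0,0,0,4,0,0,1],
  [0,0,0,4,0,0,1],
  [0,0,0,3,0,0,1],
  [0,0,0,2,0,0,1],
  [0,0,0,0,0,0,1],
  [0,0,0,0,0,0,1],
])

```text
time_s: 17.68
tool_pos: [0.669, -0.0201, 0.1568]
ee_rot: [-1.818, 1.571, 2.894]
force: [0.8, 0.1, 0.6]
width: 0.001
```

```bash
python3 - <<'E'
from h import *
rel([.669,-.021,.121],[1,0,0],0)
im=imaging.camera("scene"); cv2.imwrite("pics/s12.png",cv2.resize(im[150:220,250:330],None,fx=8,fy=8,interpolation=cv2.INTER_CUBIC)[:,:,::-1])
E
```

```text
tool mm [35.8 -0.   0.9]
turn deg [ 0. -0.  0.]
tool mm after turn [35.8 -0.   0.9]
[[ 0.  1.  0.]
 [ 0.  0. -1.]
 [-1.  0.  0.]]
t 17.6833 pos [ 0.669  -0.0201  0.1568] q [-0.08  0.28  1.13  0.    1.74 -0.08] F [0.85 0.09 0.62] w 0.001
```

View pics/s12.png

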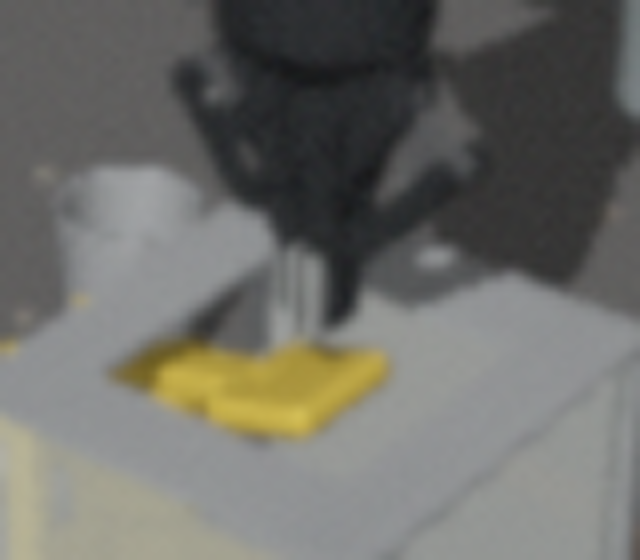

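jog_arm([
  [0,0,0,3,0,0,1],
  [0,0,0,3,0,0,1],
  [0,0,0,3,0,0,1],
  [0,0,0,3,0,0,1],
  [0,0,0,2,0,0,1],
  [0,0,0,0,0,0,1],
  [0,0,0,0,0,0,1],
])

```text
time_s: 18.32
tool_pos: [0.6689, -0.0201, 0.1426]
ee_rot: [-1.653, 1.57, 3.06]
force: [0.6, -0.1, -0.1]
width: -0.0
```

jog_arm([
  [0,0,0,2.5,0,0,1],
  [0,0,0,2.5,0,0,1],
  [0,0,0,2.5,0,0,1],
  [0,0,0,2.5,0,0,1],
  [0,0,0,0,0,0,1],
  [0,0,0,0,0,0,1],
])

```text
time_s: 18.82
tool_pos: [0.6693, -0.0201, 0.1334]
ee_rot: [1.473, 1.57, -0.098]
force: [0.8, -0.7, 3.3]
width: 0.003
```

```bash
python3 - <<'E'
from h import *
im=imaging.camera("scene"); cv2.imwrite("pics/s13.png",cv2.resize(im[150:220,250:330],None,fx=8,fy=8,interpolation=cv2.INTER_CUBIC)[:,:,::-1])
E
```

```text
(no output)
```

View pics/s13.png

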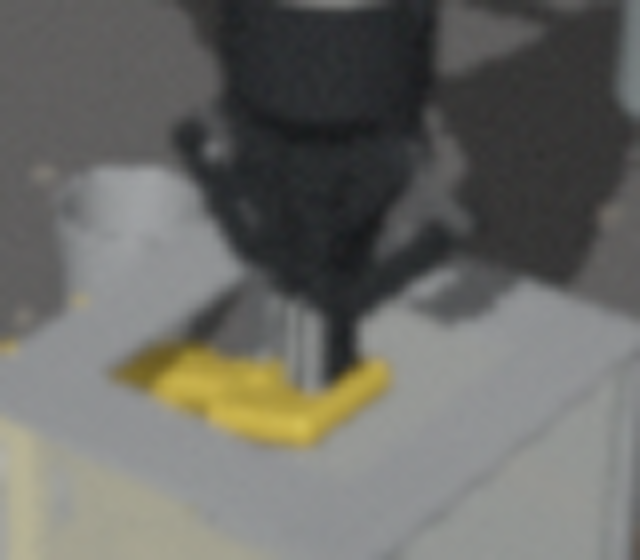

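```bash
python3 - <<'E'
from h import *
K,R,t=P("scene");c=-R.T@t
for uv in((450,240),(465,225),(185,135)):
    d=R.T@np.linalg.inv(K)@np.array([250+uv[0]/8,150+uv[1]/8,1.]); print((c+d*(-.02-c[1])/d[1]).round(3))
rel([.669,-.02,.097],[1,0,0])
E
```

```text
[ 0.724 -0.02   0.23 ]
[ 0.73  -0.02   0.238]
[ 0.605 -0.02   0.228]
tool mm [36.4 -0.3 -0.2]
turn deg [ 0.  0. -0.]
tool mm after turn [36.4 -0.3 -0.2]
[[ 0.  1.  0.]
 [ 0.  0. -1.]
 [-1.  0.  0.]]
t 18.8667 pos [ 0.6693 -0.0202  0.1334] q [-0.08  0.28  1.17 -0.    1.7  -0.08] F [0.53 0.11 3.06] w -0.003
```

jog_arm([
  [0,0,0,3,0,0,1],
  [0,0,0,3,0,0,1],
  [0,0,0,3,0,0,1],
  [0,0,0,3,0,0,1],
  [0,0,0,3,0,0,1],
  [0,0,0,3,0,0,1],
  [0,0,0,0,0,0,1],
  [0,0,0,0,0,0,1],
])

```text
time_s: 19.53
tool_pos: [0.669, -0.0202, 0.1148]
ee_rot: [-1.4, 1.571, -2.971]
force: [1.5, -0.6, 5.8]
width: 0.0
```

jog_arm([
  [0,0,0,3,0,0,1],
  [0,0,0,3,0,0,1],
  [0,0,0,2,0,0,1],
  [0,0,0,0,0,0,1],
  [0,0,0,0,0,0,1],
])

```text
time_s: 19.95
tool_pos: [0.6696, -0.0201, 0.1075]
ee_rot: [1.534, 1.569, -0.036]
force: [2.7, -0.4, 5.9]
width: -0.003
```

jog_arm([
  [0,0,0,2,0,0,1],
  [0,0,0,2,0,0,1],
  [0,0,0,1,0,0,1],
  [0,0,0,0,0,0,1],
  [0,0,0,0,0,0,1],
])

```text
time_s: 20.37
tool_pos: [0.6701, -0.0202, 0.1031]
ee_rot: [1.535, 1.568, -0.035]
force: [3.5, 0.4, 6.9]
width: -0.002
```

jog_arm([
  [0,0,0,1.5,0,0,1],
  [0,0,0,1.5,0,0,1],
  [0,0,0,0,0,0,1],
  [0,0,0,0,0,0,1],
])

```text
time_s: 20.7
tool_pos: [0.6702, -0.0202, 0.1002]
ee_rot: [1.53, 1.567, -0.041]
force: [4.3, -0.1, 7.0]
width: 0.001
```

jog_arm([
  [0,0,0,1.5,0,0,1],
  [0,0,0,1.5,0,0,1],
  [0,0,0,0,0,0,1],
  [0,0,0,0,0,0,1],
])

```text
time_s: 21.03
tool_pos: [0.6704, -0.0202, 0.0974]
ee_rot: [1.536, 1.567, -0.034]
force: [5.3, -0.4, 7.2]
width: 0.001
```

```bash
python3 - <<'E'
from h import *
rel([.669,-.02,.095],[1,0,0])
im=imaging.camera("scene"); cv2.imwrite("pics/s14.png",cv2.resize(im[150:230,240:330],None,fx=8,fy=7,interpolation=cv2.INTER_CUBIC)[:,:,::-1])
E
```

```text
tool mm [ 2.4 -1.4 -0.2]
turn deg [ 0.   0.  -0.2]
tool mm after turn [ 2.4 -1.4 -0.2]
[[ 0.  1.  0.]
 [ 0.  0. -1.]
 [-1.  0.  0.]]
t 21.0333 pos [ 0.6704 -0.0202  0.0974] q [-0.08  0.28  1.22  0.    1.63 -0.08] F [ 5.32 -0.44  7.18] w 0.001
```

View pics/s14.png

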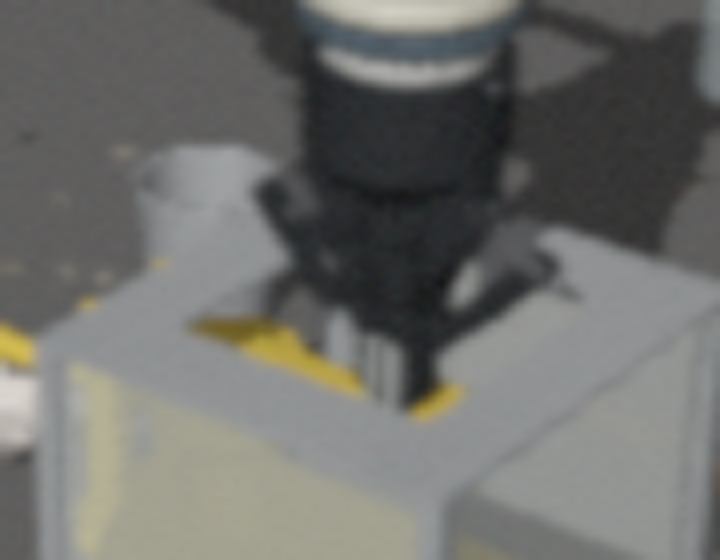

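jog_arm([
  [0,0,0,1.5,1,0,1],
  [0,0,0,1,1,0,1],
  [0,0,0,0,0,0,1],
  [0,0,0,0,0,0,1],
])

```text
time_s: 21.42
tool_pos: [0.6706, -0.0201, 0.0954]
ee_rot: [-0.404, 1.571, -1.975]
force: [-3.7, 0.4, 11.4]
width: -0.002
```

jog_arm([
  [0,0,0,1,0,0,1],
  [0,0,0,1,0,0,1],
  [0,0,0,0,0,0,1],
  [0,0,0,0,0,0,1],
])

```text
time_s: 21.75
tool_pos: [0.6707, -0.0201, 0.0951]
ee_rot: [1.361, 1.57, -0.209]
force: [-6.6, 1.4, 16.8]
width: -0.003
```

jog_arm([
  [0,0,0,0,-0.7,0,1],
  [0,0,0,0,0,0,1],
  [0,0,0,0,0,0,1],
  [0,0,0,0,0,0,1],
])

```text
time_s: 22.08
tool_pos: [0.6707, -0.0201, 0.0952]
ee_rot: [1.471, 1.568, -0.1]
force: [-2.9, 0.8, 16.4]
width: -0.003
```

```bash
python3 - <<'E'
from h import *
rel([.669,-.02,.095],[1,0,0])
im=imaging.camera("scene"); cv2.imwrite("pics/s15.png",cv2.resize(im[150:240,220:340],None,fx=6,fy=6,interpolation=cv2.INTER_CUBIC)[:,:,::-1])
im=imaging.camera("top"); cv2.imwrite("pics/t15.png",cv2.resize(im[90:270,190:360],None,fx=3.3,fy=3.3,interpolation=cv2.INTER_CUBIC)[:,:,::-1])
s,R=st(); print(s['force'],s['time_s'])
E
```

```text
tool mm [ 0.2 -1.7 -0.1]
turn deg [ 0.   0.  -0.2]
tool mm after turn [ 0.2 -1.7 -0.1]
[[ 0.  1.  0.]
 [ 0.  0. -1.]
 [-1.  0.  0.]]
t 22.0833 pos [ 0.6707 -0.0201  0.0952] q [-0.08  0.29  1.22 -0.    1.63 -0.08] F [-2.94  0.84 16.4 ] w -0.003
[-2.73529645  0.9243449  16.15981   ] 22.1833
```

View pics/s15.png

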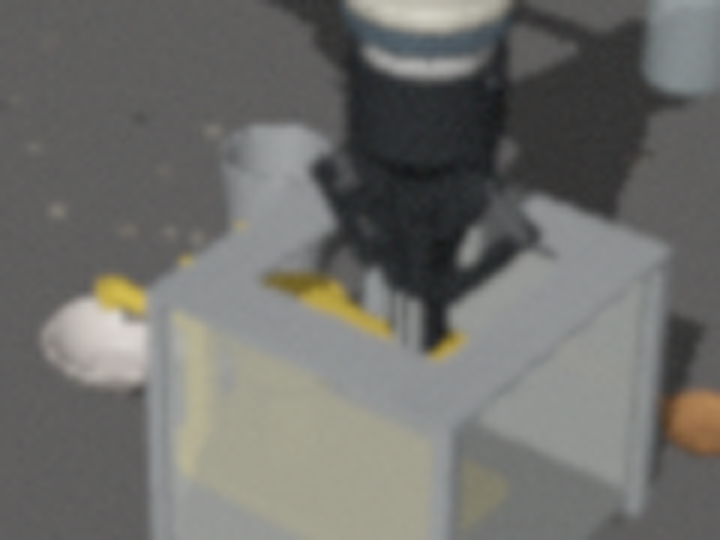

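View pics/t15.png

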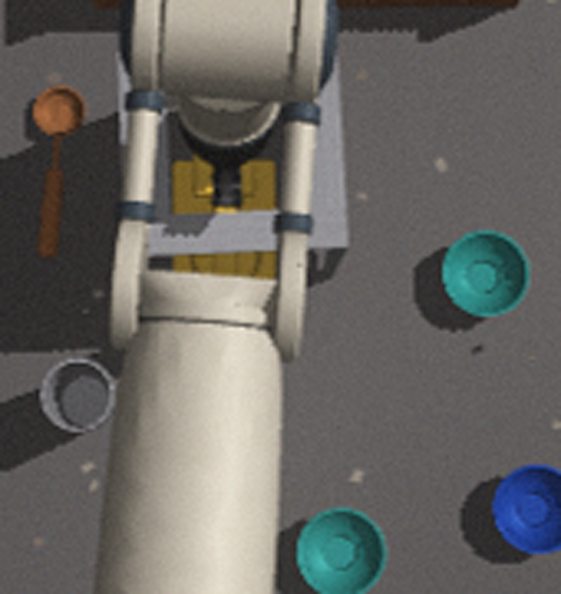

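```bash
python3 - <<'E'
from plant import r
r.close_job(); s=r.get_state(); print(s['time_s'],s['force'],s['tool_pos'])
E
```

```text
the job is handed in; nothing more can be done
the job is handed in; nothing more can be done
```

The dish is under the spout and the lever is held down on its stop. I handed the job in at about 22.2 s with the shut fingers still pressing. `close_job` gives no verdict, so the results below are my own measurements.

- **Dish:** I pushed the white dish along the counter between the half-open, tilted fingers, and it ended at about (0.464, -0.023). That is roughly 5 mm from the measured spout axis at (0.461, -0.020). It stood flat and untouched in the last pictures.
- **First push failed:** half-open, the fingertips stand farther back than I had assumed. They passed just over the dish rim and left the dish where it was; I backed off, lowered the tool and repeated the push.
- **Lever:** I lowered the shut fingers through the window until the motion stopped at a tool height of 0.095 m. The force had jumped from 7 N to 16 N by then, and the travel from first contact was about 37 mm, as expected for a full stroke. I could not read the lever angle directly.
- **Fingertip offset:** seen in the pictures, the shut fingertips also stood farther back than the 11 mm stated. I therefore pressed on force rather than on a calculated height.
- **Guard and other things:** no guard contact showed in the pictures; I estimated the gripper's linkage about 30 mm above the guard's top. The tumbler and spoon looked unmoved in the last pictures; I did not check the board, limes, tiffin and salt again at the end.

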